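# Tap the wedge tight in a bench clamp

### The arm

A 7-joint arm with a two-finger parallel gripper is mounted at the origin on the work surface. World frame = base frame: x ahead of the robot, y to its left, z up, the work surface at z = 0. Lengths are in m, angles in rad, forces in N, time in s.
With the tool pointing down it reaches from about 0.425 to 0.95 m from the base axis. Payload 4.7 kg.
Tool frame: the origin (TCP) lies midway between the tips of the shut fingers; the grasp point (between the pads) lies r.grip_depth behind it (r.grip_depth is the distance from the TCP to the grasp point, in m); z points along the fingers, x is the direction in which the jaws open and shut, and the axes are right-handed (so a half turn about z gives the same grasp; the last joint's range is limited). The gripper opens to 85 mm and grips with 20 to 120 N. Pads are 22 mm wide; open, the fingers measure 114 mm over their backs; the gripper's body (76 mm by 85 mm) begins 54 mm behind the grasp point. The pads swing forward as they close: fully open they stand 13 mm farther back than shut.
Start: joints at [1.17, 0.469, -0.049, 1.532, 0.024, 1.141, -0.082], TCP at [0.245, -0.629, 0.196] pointing down, gripper open.
Joint ranges: [-2.59, 2.59], [-0.33, 1.99], [-1.39, 1.29], [0.1, 2.45], [-1.04, 4.18], [0.21, 1.99], [-2.66, 2.66]. Speed limits (rad/s): [2.57, 2.57, 3.14, 3.14, 3.14, 3.14, 3.14].

### API

Orientations are given as a unit quaternion [x, y, z, w].
In Python, from workcell import r, eyes gives the robot as it stands.
- The arm moves only by the tool jog_arm, never from a script. Its arguments are lists of equal length, an entry for each row: "translation": the shift along the tool's x, y, z normalised to -1 to 1, where 1 is 0.3 m, a list of three; "delta_rot": the turn, a rotation vector about the tool's x, y, z normalised to -1 to 1, where 1 is 60 degrees, a list of three. A call has 1 to 8 rows; each row is the pose to reach, as a shift and turn from the pose commanded when the call began, along the tool's axes at that moment; what a row does not reach only later rows make up. A row lasts 1/8 s, in which the tool goes at most 62.5 mm and 10.7 degrees, less where a joint would pass 70% of its speed; a pose out of reach is approached as far as the arm can. A call with a number of a shift or a turn outside -1 to 1 is refused whole. A call with a gripper value outside its range is refused whole. "claw" is the opening, from -1 (shut) to 1 (fully open), set as the call begins (left out, the last holds). The fingers move at their own pace and stop on an object; "force" is the grip in N (left out, the last holds). Time passes only in rows, so rows that repeat a pose let the fingers close. It gives the time, the measured TCP pose, the force and the opening at its end, in the units of the state.
- r.state(): the state, without advancing time (a new reading comes with each control period).
- eyes.read_camera(name): name is "scene" or "top" or "wrist"; returns a dict with "img" (400x640x3 uint8, red, green, blue), "mtx" (3x3 intrinsics, pixels), "R" (3x3) and "t" (3): a world point X has camera coordinates R X + t. Camera axes: x right, y down, z forward; pixel columns grow to the right and rows downward; lengths in m; the calibration is good to about 2 mm. A picture is of the moment at which its call begins. There is no depth.
- r.close_job(): hands the job in, once; it reports no verdict.
The state is a dict: "time": time; "qpos": joint angles; "joint_velocities": joint speeds; "tau": joint torques, N m; "ee_pos": TCP position; "tcp_rot": TCP orientation; "ft_force": force on the tool from outside, world axes, zero at the start; "ft_torque": the same for the moment, N m; "finger_gap": finger opening in m.
Only numpy, scipy, OpenCV 4.12 (cv2) and the standard library are available. Lean on these libraries where they do the work, as an engineer would, in place of code of your own. Each camera call takes 0.05 s, during which the arm holds its last target.

### The job

Pick the mallet up from its rubber mat and tap the wooden wedge in with it, striking the brass end sideways in several short, slow, light blows and drawing the mallet clear between blows, until the wedge stops advancing and the steel forming block is held tight. Never hit or press the wedge hard, do not strike the block, and keep your gripper off the wedge and block. Then lay the mallet back on its mat, lying flat as it was, and leave the jar, dish and screwdriver alone.

Things in the scene. Friction and masses are not known exactly. Their poses are not given: they have to be found in the camera images.
- mallet: Small mallet, 0.3 kg, mostly head, lying flat: dark steel head with two orange plastic faces, pale handle. Origin: centre of the head's underside as it lies; z up. Head spans x -18 to 18, y -35 to 35, z 0 to 36 mm; the striking faces are the orange ends at y = -35 and y = 35. The handle runs along -x to x = -141 mm, 18 mm wide (y), 22 mm high (z 7 to 29).
- mallet_grip (a point): Where to hold the mallet: on the handle's centre line, 50 mm behind the head's middle (x = -50, z = 18 mm in the mallet frame); fingers close along the mallet's y. It can be held elsewhere too. A held handle can turn a little between the fingers under a hard blow: grip it firmly.
- mat: Black rubber mat, fixed, 170 mm (x) by 130 mm (y), 4 mm thick, under the mallet. Origin: centre of its underside.
- wedge: Pale wooden wedge, 125 mm long, 32 mm high, 31 mm thick at the struck end (brass cap 31 mm wide, 34 mm high, 12 mm long), 10 mm at the thin end. Origin: middle of the flat struck end face, 41 mm above the bench. +y points out of that face: it is struck towards its own -y. Axes parallel to the clamp's. Guided by the clamp's cheek: for each 6 mm in -y it comes 1 mm in +x, against the block.
- wedge_thin (a point): Middle of the wedge's thin end. The wedge slides against 4 N of friction, 3 N more while it pushes the block, until block and fence stop it; it stays where left. It starts 20 to 52 mm (along y) short of tight; how far is unknown. It is tight once a 12 to 20 N push no longer moves it; over 50 N harms it: a stopped wedge met at 30 mm/s with a prompt stop feels up to 40 N, at 100 mm/s over 70 N.
- clamp: Wedge clamp fixed to the bench: wooden base board, x -85 to 75, y -60 to 50 mm, 22 mm high, with a dark slanted cheek on the -x side (46 mm high), a low end lip at -y and an adjustable steel fence (62 mm high) on the +x side. The wedge goes between cheek and block, its brass end beyond the board on the +y side, still 20 mm or more beyond it when tight. Origin: on the bench under the board.
- block: Dark steel forming block, 50 mm cube with round hollows in its top, 0.45 kg or so, loose on the board between wedge and fence, with a few mm of play. Origin: centre of its underside.
- jar: Closed jar, 48 mm across, 60 mm high, standing beyond the clamp's -y side. Origin: centre of its underside.
- dish: White bowl, 80 mm across, 28 mm high, standing beyond the fence. Origin: centre of its underside.
- screwdriver: Screwdriver 150 mm long lying on the far part of the bench. Origin: underside, near its middle.
Mind the look-alikes: they are no part of the job. Of the things that look like the mallet, the larger one is meant. Of the things shaped like the clamp, the wooden one is meant.

How it is judged:
By the outcome, as a careful person would: the job done as asked, in the order asked, and still so for the second after the job is handed in, with the robot touching nothing.
It also fails if it takes over 58 s, if anything falls off the work surface, if the arm or the gripper's body presses on something with over 40 N, if the wrist force passes 120 N, or if a joint passes its speed limit or range.

## Working session

There is one attempt and no reset: what is moved stays moved. The work goes in short steps, Python scripts to look and compute and a tool call to move; the robot and the scene stay as the last step left them, time stands still between calls to the robot, and variables do not carry over. Pictures are saved under pics/ and viewed, and the job is handed in when it is done.

Besides the shell and the picture viewer there is one more tool, called by a JSON object that holds its "op" and its "data". jog_arm: Moves the arm, as the interface text tells. Its arguments: {"type":"object","properties":{"translation":{"type":"array","items":{"type":"array","items":{"type":"number"}}},"delta_rot":{"type":"array","items":{"type":"array","items":{"type":"number"}}},"claw":{"type":"number"},"force":{"type":"number"}},"required":["translation","delta_rot"]}

```bash
ls; mkdir -p pics; python3 - <<'E'
from workcell import r, eyes
import cv2,numpy as np
s=r.state()
for k,v in s.items(): print(k,np.round(v,4))
print(r.grip_depth)
for n in ["scene","top","wrist"]:
    c=eyes.read_camera(n); cv2.imwrite(f"pics/{n}0.png",c["img"][:,:,::-1]); 
    np.savez(f"{n}0.npz",**c)
    print(n,c["mtx"].tolist(),np.round(-c["R"].T@c["t"],3),np.round(c["R"],3).tolist())
E
```

```text
pics
time 0.0
qpos [ 1.1701  0.4695 -0.0486  1.5337  0.0241  1.141  -0.0823]
joint_velocities [-0.001   0.0012 -0.0008  0.0027  0.0007 -0.0007  0.0012]
tau [-8.00000e-04 -5.10309e+01 -4.74000e-02 -2.37710e+01  1.06000e-02
  7.50000e-03  0.00000e+00]
ee_pos [ 0.245  -0.6283  0.1945]
tcp_rot [ 8.256e-01 -5.642e-01 -8.000e-04 -5.000e-04]
ft_force [ 0.13   -0.4873 -0.0982]
ft_torque [-0.0533  0.0313  0.013 ]
finger_gap 0.0856
0.0187
scene [[393.4223141628628, 0.0, 317.1286438771508], [0.0, 393.4223141628628, 202.6402667192545], [0.0, 0.0, 1.0]] [ 0.881 -0.501  0.68 ] [[0.872, 0.489, -0.007], [0.318, -0.579, -0.751], [-0.372, 0.653, -0.66]]
top [[394.59594443242196, 0.0, 325.412899794892], [0.0, 394.59594443242196, 201.3041906573478], [0.0, 0.0, 1.0]] [0.438 0.146 1.117] [[0.023, -1.0, 0.018], [-0.996, -0.025, -0.088], [0.089, -0.016, -0.996]]
wrist [[310.13355322391124, 0.0, 315.29095427751787], [0.0, 310.13355322391124, 200.80954907940537], [0.0, 0.0, 1.0]] [ 0.318 -0.599  0.374] [[0.362, -0.932, -0.001], [-0.887, -0.345, 0.305], [-0.285, -0.11, -0.952]]
```

View pics/scene0.png

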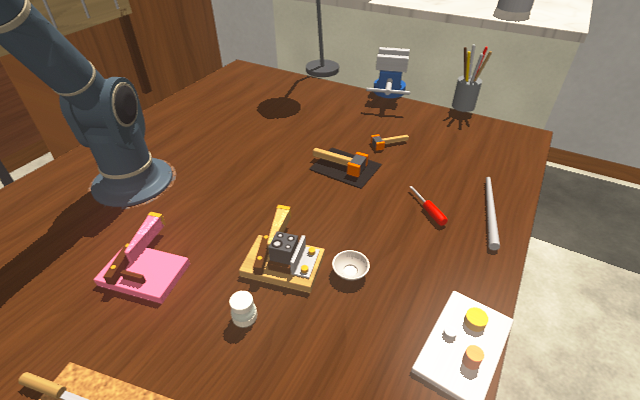

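View pics/top0.png

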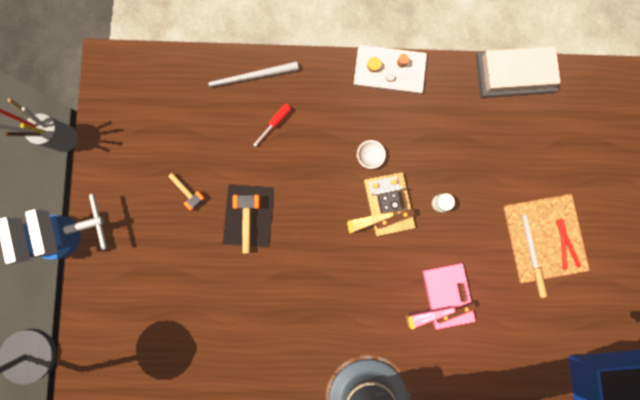

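View pics/wrist0.png

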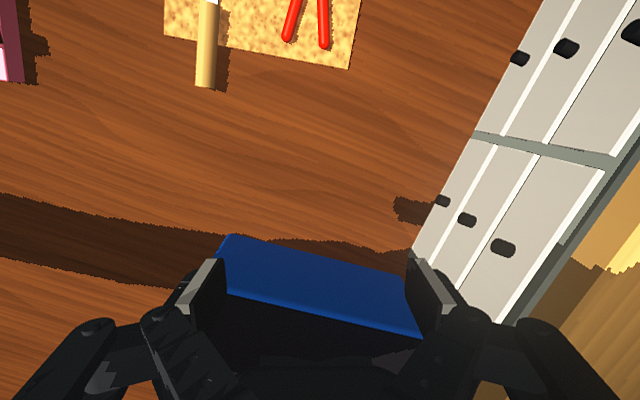

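Mallet candidates in the top view are the larger one on the black mat (246,215) and a small one (186,190); I choose the one on the mat. Clamp candidates are the wooden one (390,205) and a pink one (447,293); I choose the wooden one. I'll check both in close crops.

```bash
python3 - <<'E'
import cv2,numpy as np
t=cv2.imread("pics/top0.png"); s=cv2.imread("pics/scene0.png")
a=cv2.resize(t[165:265,160:290],None,fx=3,fy=3,interpolation=cv2.INTER_CUBIC)
b=cv2.resize(t[160:250,335:465],None,fx=3,fy=3,interpolation=cv2.INTER_CUBIC)
c=np.zeros((300+270,390,3),np.uint8);c[:300]=a;c[300:]=b
d=cv2.resize(s[120:300,230:380],None,fx=2.6,fy=2.6,interpolation=cv2.INTER_CUBIC)
o=np.zeros((570,790,3),np.uint8);o[:,:390]=c;o[:468,400:790]=d
cv2.imwrite("pics/crop0.png",o)
E
```

```text
(no output)
```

View pics/crop0.png

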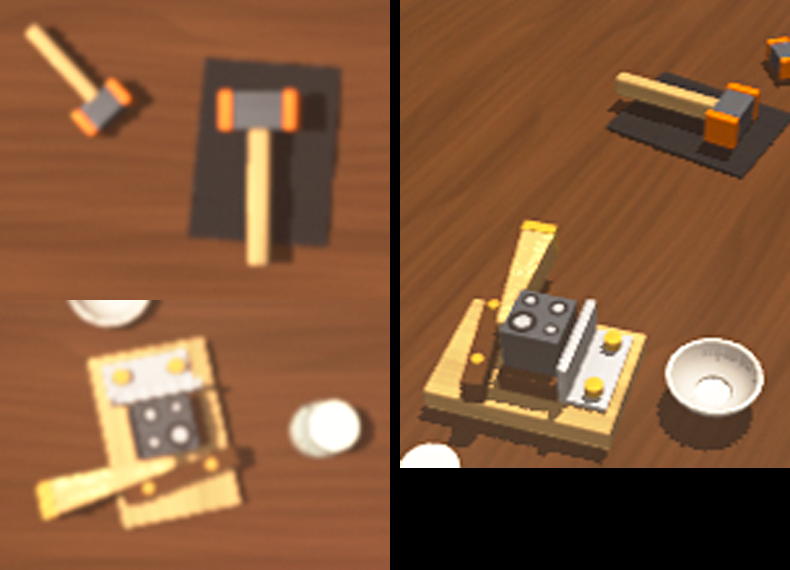

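The crops confirm both choices: the mallet head with two orange faces lies on the mat, and the brass cap of the wedge shows at about top (350,227). Now I measure them.

```bash
cat > h.py <<'E'
import numpy as np,cv2
def ray(c,u,v,z):
    d=c["R"].T@np.linalg.solve(c["mtx"],[u,v,1.]); o=-c["R"].T@c["t"]
    return o+d*(z-o[2])/d[2]
def proj(c,X):
    p=c["mtx"]@(c["R"]@np.asarray(X,float)+c["t"]); return p[:2]/p[2]
def tri(ca,pa,cb,pb):
    A=[];B=[]
    for c,p in((ca,pa),(cb,pb)):
        o=-c["R"].T@c["t"]; d=c["R"].T@np.linalg.solve(c["mtx"],[p[0],p[1],1.]); d/=np.linalg.norm(d)
        P=np.eye(3)-np.outer(d,d); A.append(P);B.append(P@o)
    return np.linalg.solve(sum(A),sum(B))
def comps(m,minA=8):
    n,l,s,ce=cv2.connectedComponentsWithStats(m.astype(np.uint8))
    return [(s[i],ce[i],l==i) for i in range(1,n) if s[i][4]>=minA]
E
python3 - <<'E'
from h import *
c=dict(np.load("top0.npz")); s=dict(np.load("scene0.npz"))
def hsv(c): return cv2.cvtColor(c["img"],cv2.COLOR_RGB2HSV)
H=hsv(c)
R0,C0=165,160
def inreg(m,r0,r1,c0,c1):
    o=np.zeros_like(m);o[r0:r1,c0:c1]=m[r0:r1,c0:c1];return o
print("px",H[202,236],H[202,246],H[235,246],H[227,350],H[222,365],H[210,372],H[238,410], H[225,240])
m=inreg((H[...,0]<14)&(H[...,1]>170)&(H[...,2]>200),185,215,225,265)
fs=[]
for st,ce,_ in comps(m): 
    P=ray(c,*ce,0.04); print("orange",st,ce,P); 
m=inreg((H[...,0]>12)&(H[...,0]<28)&(H[...,1]>60)&(H[...,2]>180),205,260,225,265)
for st,ce,l in comps(m):
    ys,xs=np.nonzero(l); (cx,cy),wh,a=cv2.minAreaRect(np.c_[xs,ys].astype(np.float32)); print("handle",st,ce,wh,a,ray(c,cx,cy,.033))
    b=cv2.boxPoints(((cx,cy),wh,a)); print([ray(c,*p,.033)[:2].round(4).tolist() for p in b])
m=inreg(H[...,2]<70,180,250,220,275)
for st,ce,l in comps(m,200):
    print("mat",st,ce,ray(c,*ce,.004))
m=inreg((H[...,0]>10)&(H[...,0]<30)&(H[...,1]>60)&(H[...,2]>190),160,250,335,420)
cv2.imwrite("pics/m.png",cv2.resize((m[160:250,335:425]*255).astype(np.uint8),None,fx=5,fy=5,interpolation=0))
E
```

```text
px [ 15 187 255] [  9  30 146] [ 23 106 254] [ 27 139 255] [ 27  85 255] [ 23 109 254] [ 11 156 155] [11 74 76]
orange [254 195   5  14  20] [257.2  201.35] [0.52962145 0.31533507 0.04      ]
handle [233 205   4   3  10] [234.5 205.8] (2.0, 3.0) 90.0 [0.51585368 0.37804244 0.033     ]
[[0.5185, 0.3823], [0.5187, 0.3741], [0.5132, 0.3738], [0.513, 0.382]]
handle [255 205   3   3   8] [255.875 205.875] (2.0, 2.0) 90.0 [0.51731421 0.31922493 0.033     ]
[[0.52, 0.3221], [0.5201, 0.3166], [0.5146, 0.3164], [0.5145, 0.3219]]
handle [242 207   8  47 333] [245.34534535 229.93993994] (46.0, 7.0) 90.0 [0.45090379 0.34525141 0.033     ]
[[0.5136, 0.3574], [0.5141, 0.3383], [0.3888, 0.3332], [0.3884, 0.3522]]
mat [251 209   7  38 239] [253.74058577 227.43933054] [0.45894928 0.32782672 0.004     ]
```

View pics/m.png

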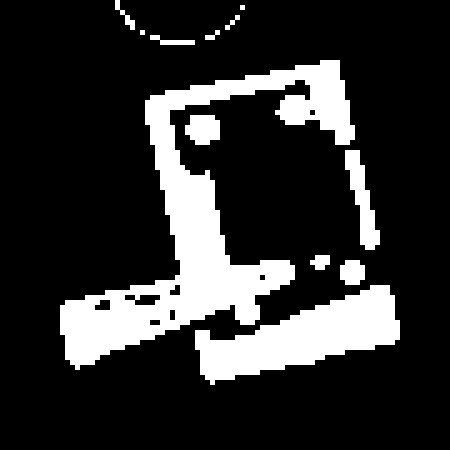

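```bash
cat >> h.py <<'E'
from scipy.spatial.transform import Rotation as Ro
def plan(pos,yaw,state=None,cmd=None):
    "yaw = world angle (deg) of tool x, tool pointing down; prints normalised totals from current pose"
    p0=np.array(state["ee_pos"]);q0=Ro.from_quat(state["tcp_rot"])
    a=np.radians(yaw); x=np.array([np.cos(a),np.sin(a),0]);z=np.array([0,0,-1.]);y=np.cross(z,x)
    q1=Ro.from_matrix(np.c_[x,y,z])
    d=q0.inv().apply(np.array(pos)-p0); rv=(q0.inv()*q1).as_rotvec()
    cur=q0.apply([1,0,0]);
    print("tool-x yaw now",np.degrees(np.arctan2(cur[1],cur[0])).round(2),"d_norm",(d/.3).round(4),"rot_norm",(rv/np.radians(60)).round(4),"dist mm",(np.linalg.norm(d)*1e3).round(1),"rot deg",np.degrees(np.linalg.norm(rv)).round(1))
E
python3 - <<'E'
from h import *
from workcell import r
c=dict(np.load("top0.npz"))
f=lambda u,v:(335+u/5,160+v/5)
px=[(148,97),(338,62),(398,340),(212,382)]
loc=np.array([(75,50),(75,-60),(-85,-60),(-85,50)])/1e3
W=np.array([ray(c,*f(*p),.022)[:2] for p in px]); print(W.round(4).tolist(),[np.linalg.norm(W[i]-W[(i+1)%4]).round(3) for i in range(4)])
A=loc-loc.mean(0);B=W-W.mean(0)
th=np.arctan2((A[:,0]*B[:,1]-A[:,1]*B[:,0]).sum(),(A*B).sum());R=np.array([[np.cos(th),-np.sin(th)],[np.sin(th),np.cos(th)]])
print("yaw",np.degrees(th),"org",W.mean(0)-R@loc.mean(0))
P=[ray(c,*f(*p),.058)[:2] for p in [(60,305),(78,368)]];m=np.mean(P,0);print("brass",P,m,R.T@(m-(W.mean(0)-R@loc.mean(0))))
plan([.46,-.0,.26],-80,r.state())
E
```

```text
[[0.6005, 0.0202], [0.6231, -0.0867], [0.4677, -0.1211], [0.442, -0.0177]] [np.float64(0.109), np.float64(0.159), np.float64(0.107), np.float64(0.163)]
yaw 12.968546054184188 org [ 0.53707146 -0.045343  ]
brass [array([0.48116284, 0.07001933]), array([0.44766077, 0.05973829])] [0.46441181 0.06487881] [-0.0460708   0.12371642]
tool-x yaw now -68.7 d_norm [-1.6916 -1.4286 -0.2148] rot_norm [0.0002 0.0014 0.1884] dist mm 667.3 rot deg 11.3
```

The board measures 109 × 160 mm against 110 × 160 given, so the fit is good. Clamp yaw is about 13° and the struck face is at about (0.464, 0.065). Holding the mallet with its handle towards the robot would put the grip at a radius of about 0.417 m, below the reach limit. So I'll strike with the mallet turned half round, handle pointing away. First I move to where the wrist camera can see the wedge.

```bash
python3 - <<'E'
from h import *
from workcell import r
plan([.46,-.36,.24],-30,r.state())
E
```

```text
tool-x yaw now -68.7 d_norm [-0.5735 -0.9926 -0.1498] rot_norm [-4.000e-04  1.400e-03 -6.449e-01] dist mm 346.8 rot deg 38.7
```

{"op": "jog_arm", "data": {"translation": [[-0.11, -0.17, -0.03], [-0.22, -0.34, -0.06], [-0.33, -0.5, -0.09], [-0.45, -0.67, -0.12], [-0.55, -0.85, -0.15], [-0.57, -0.98, -0.15], [-0.57, -0.98, -0.15]], "delta_rot": [[0, 0, -0.11], [0, 0, -0.22], [0, 0, -0.33], [0, 0, -0.44], [0, 0, -0.55], [0, 0, -0.65], [0, 0, -0.65]]}}

```text
time: 1.02
ee_pos: [0.4601, -0.3593, 0.2407]
tcp_rot: [0.968, -0.253, 0.001, -0.001]
ft_force: [-0.2, 0.0, -0.4]
finger_gap: 0.0851
```

```bash
python3 - <<'E'
from h import *
from workcell import r
s=r.state();print(s["time"],s["ee_pos"],s["joint_velocities"])
plan([.46,-.07,.24],30,s)
E
```

```text
1.025 [ 0.46011311 -0.35927572  0.24065445] [ 0.04109076 -0.00382666  0.0748385   0.01899153  0.0233097   0.01275118
 -0.00570275]
tool-x yaw now -29.28 d_norm [-0.4719 -0.8409  0.0035] rot_norm [-0.0013 -0.0015 -0.9879] dist mm 289.3 rot deg 59.3
```

{"op": "jog_arm", "data": {"translation": [[-0.08, -0.14, 0], [-0.16, -0.28, 0], [-0.24, -0.42, 0], [-0.32, -0.56, 0], [-0.4, -0.7, 0], [-0.47, -0.84, 0], [-0.47, -0.84, 0]], "delta_rot": [[0, 0, -0.16], [0, 0, -0.32], [0, 0, -0.48], [0, 0, -0.64], [0, 0, -0.8], [0, 0, -0.96], [0, 0, -0.98]]}}

```text
time: 1.9
ee_pos: [0.459, -0.0713, 0.2408]
tcp_rot: [0.967, 0.254, 0.0, 0.0]
ft_force: [-0.5, -0.4, -0.3]
finger_gap: 0.0854
```

```bash
python3 - <<'E'
from h import *
from workcell import r
s=r.state();print(s["time"],s["ee_pos"])
plan([.46,.03,.24],70,s)
E
```

```text
1.9 [ 0.45903116 -0.0712777   0.24078471]
tool-x yaw now 29.43 d_norm [ 0.1687 -0.2924  0.0026] rot_norm [ 1.000e-04 -1.000e-04 -6.761e-01] dist mm 101.3 rot deg 40.6
```

{"op": "jog_arm", "data": {"translation": [[0.05, -0.08, 0], [0.1, -0.16, 0], [0.14, -0.23, 0], [0.17, -0.29, 0], [0.17, -0.29, 0]], "delta_rot": [[0, 0, -0.16], [0, 0, -0.32], [0, 0, -0.48], [0, 0, -0.64], [0, 0, -0.68]]}}

```text
time: 2.52
ee_pos: [0.4615, 0.0264, 0.2404]
tcp_rot: [0.819, 0.573, -0.0, -0.0]
ft_force: [-0.6, 0.2, -0.5]
finger_gap: 0.0852
```

```bash
python3 - <<'E'
from h import *
from workcell import r,eyes
c=eyes.read_camera("wrist");np.savez("w1.npz",**c);cv2.imwrite("pics/w1.png",c["img"][:,:,::-1])
s=r.state();print(s["time"],s["ee_pos"])
E
```

```text
2.575 [0.46159132 0.02551156 0.24031973]
```

View pics/w1.png

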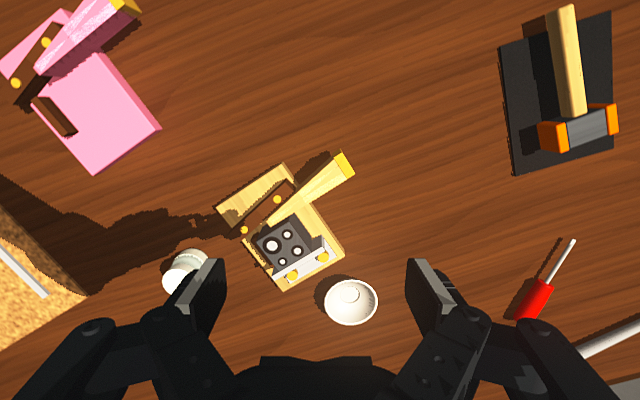

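The wrist view shows the brass cap at (346,163), the mallet head at (578,130), the block at (285,243) and the dish at (350,300). I'll zoom in on the cap and the mallet.

```bash
python3 - <<'E'
import cv2,numpy as np
t=cv2.imread("pics/w1.png")
a=cv2.resize(t[140:240,270:370],None,fx=4,fy=4,interpolation=cv2.INTER_CUBIC)
b=cv2.resize(t[0:180,490:640],None,fx=2.6,fy=2.6,interpolation=cv2.INTER_CUBIC)
o=np.zeros((468,800,3),np.uint8);o[:400,:400]=a;o[:,405:795]=b
cv2.imwrite("pics/w1c.png",o)
E
```

```text
(no output)
```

View pics/w1c.png

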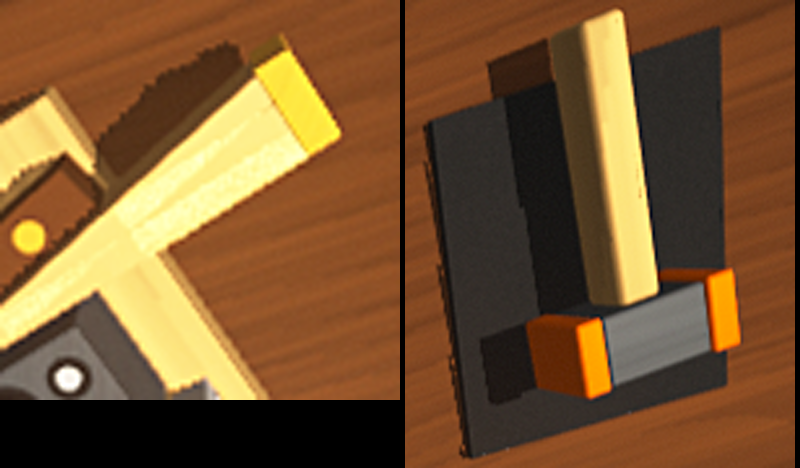

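```bash
python3 - <<'E'
from h import *
from workcell import r
c=dict(np.load("w1.npz"))
f=lambda u,v:(270+u/4,140+v/4)
P=[ray(c,*f(*p),.058) for p in [(285,47),(340,132)]];print("brass",np.round(P,4).tolist(),np.linalg.norm(P[0]-P[1]),np.mean(P,0)); d=P[1]-P[0];print("edge dir",np.degrees(np.arctan2(d[1],d[0])))
g=lambda u,v:(490+(u-405)/2.6,v/2.6)
Q=[ray(c,*g(*p),.04) for p in [(580,320),(588,398),(740,345),(733,268)]];print("head",np.round(Q,4).tolist(),np.mean(Q,0),[np.linalg.norm(Q[i]-Q[(i+1)%4]).round(4) for i in range(4)])
e=Q[3]+Q[2]-Q[0]-Q[1];print("mallet y dir",np.degrees(np.arctan2(e[1],e[0])))
h0=ray(c,*g(604,12),.033);h1=ray(c,*g(635,303),.033);e=h1-h0;print("handle",h0,h1,np.linalg.norm(e),np.degrees(np.arctan2(e[1],e[0])))
# block/dish
print("dish",ray(c,350,300,.028),"jar",ray(dict(np.load("top0.npz")),444,203,.06))
plan([.46,.28,.24],92,r.state())
E
```

```text
brass [[0.4515, 0.0631, 0.058], [0.4812, 0.0704, 0.058]] 0.03052980613282383 [0.46636638 0.06673482 0.058     ]
edge dir 13.852608862364331
head [[0.5107, 0.3161, 0.04], [0.5485, 0.3154, 0.04], [0.5475, 0.3842, 0.04], [0.5111, 0.3833, 0.04]] [0.52944867 0.34975644 0.04      ] [np.float64(0.0378), np.float64(0.0688), np.float64(0.0365), np.float64(0.0672)]
mallet y dir 90.23904781679828
handle [0.38830336 0.34523862 0.033     ] [0.51386096 0.34576192 0.033     ] 0.1255586872821074 0.23879479862020506
dish [0.66935121 0.00588645 0.028     ] jar [ 0.53606217 -0.19145254  0.06      ]
tool-x yaw now 69.9 d_norm [ 7.948e-01 -2.965e-01  5.000e-04] rot_norm [-0.0004  0.0007 -0.3683] dist mm 254.5 rot deg 22.1
```

The brass face centre is (0.466, 0.067) with its edge at 13.9° (31 mm wide, matching). The mallet is at about (0.529, 0.349). Next I move above the mallet for a closer view.

{"op": "jog_arm", "data": {"translation": [[0.18, -0.06, 0], [0.36, -0.12, 0], [0.54, -0.18, 0], [0.72, -0.24, 0], [0.9, -0.32, 0.05], [1.0, -0.36, 0.07], [1.0, -0.36, 0.07]], "delta_rot": [[0, 0, -0.08], [0, 0, -0.16], [0, 0, -0.24], [0, 0, -0.31], [0, 0, -0.35], [0, 0, -0.35], [0, 0, -0.35]]}}

```text
time: 3.45
ee_pos: [0.463, 0.3466, 0.2183]
tcp_rot: [0.701, 0.713, -0.001, -0.001]
ft_force: [0.2, -0.4, 1.0]
finger_gap: 0.0853
```

```bash
python3 - <<'E'
from h import *
from workcell import r,eyes
c=eyes.read_camera("wrist");np.savez("w2.npz",**c);cv2.imwrite("pics/w2.png",c["img"][:,:,::-1])
s=r.state();print(s["time"],s["ee_pos"])
E
```

```text
3.5 [0.46383799 0.34479282 0.21858592]
```

View pics/w2.png

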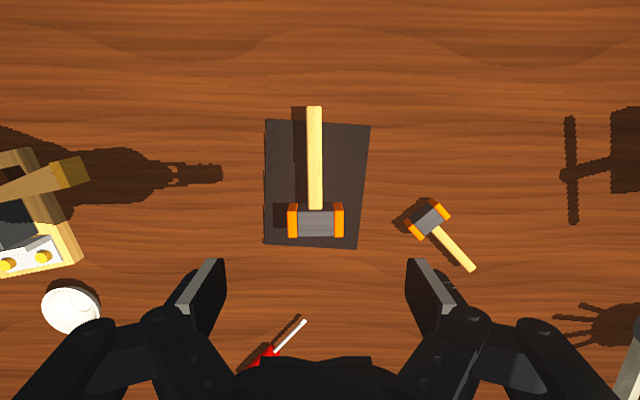

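```bash
python3 - <<'E'
from h import *
from workcell import r
c=dict(np.load("w2.npz"));H=cv2.cvtColor(c["img"],cv2.COLOR_RGB2HSV)
m=np.zeros(H.shape[:2],bool);m[195:245,280:350]=((H[...,0]<20)&(H[...,1]>180)&(H[...,2]>180))[195:245,280:350]
for st,ce,_ in comps(m,30): print("or",st,ce,ray(c,*ce,.04))
m[:]=0;m[100:208,300:330]=((H[...,0]>15)&(H[...,0]<32)&(H[...,2]>180)&(H[...,1]<180))[100:208,300:330]
for st,ce,l in comps(m,30):
    ys,xs=np.nonzero(l);vx,vy,_,_=cv2.fitLine(np.c_[xs,ys].astype(np.float32),2,0,.01,.01).ravel()
    b=[ray(c,ce[0]+k*vx/vy,ce[1]+k,.033) for k in(-40,0,40)];e=b[2]-b[0];print("handle",st,b[1],np.degrees(np.arctan2(e[1],e[0])))
    for row in (115,140,165,190): 
        x=np.nonzero(l[row])[0];print(row,x.min(),x.max())
K=[(266,119),(371,126),(357,249),(263,244)]
W=[ray(c,*k,.004) for k in K];print("mat",np.round(W,4)[:,:2].tolist(),np.mean(W,0))
z=proj(c,[.46384,.34479,.2]);print(z)
a=cv2.resize(c["img"][95:255,250:385,::-1],None,fx=3.7,fy=3.7,interpolation=cv2.INTER_CUBIC);cv2.imwrite("pics/w2c.png",a)
E
```

```text
or [287 204  11  34 157] [291.23566879 220.84713376] [0.52633105 0.31833215 0.04      ]
or [334 210  10  28 127] [337.59055118 222.33858268] [0.52738344 0.37580668 0.04      ]
handle [ 306  106   17  102 1491] [0.44633935 0.34569907 0.033     ] 1.5720013714841432
115 307 321
140 307 321
165 308 321
190 308 321
mat [[0.4066, 0.2855], [0.4129, 0.4153], [0.5814, 0.4075], [0.5758, 0.2758]] [0.49418677 0.34604752 0.004     ]
[311.63587412 221.9128338 ]
```

View pics/w2c.png

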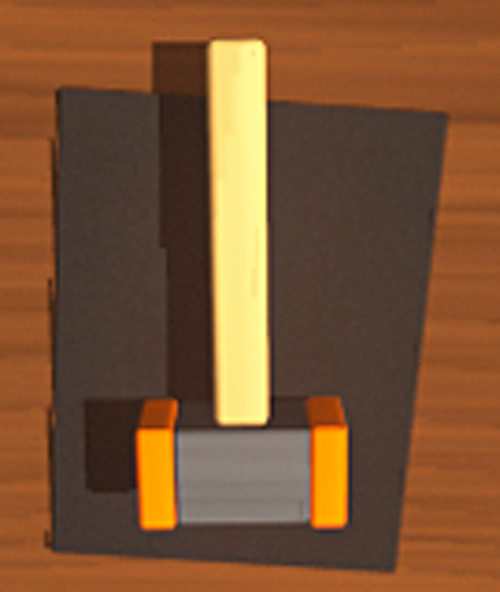

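The close view puts the head top centre at px (315,224), about (0.530, 0.347). The handle line passes (0.480, 0.3466) at a yaw of about 1.5°, and the mat centre is (0.494, 0.346). Now I descend to the handle.

```bash
python3 - <<'E'
from h import *
from workcell import r
c=dict(np.load("w2.npz"));print(ray(c,315.5,223.6,.04))
plan([.480,.3466,.07],91.5,r.state())
plan([.480,.3466,.008],91.5,r.state())
E
```

```text
[0.52950952 0.34843884 0.04      ]
tool-x yaw now 90.83 d_norm [0.006  0.0546 0.4952] rot_norm [-0.0012  0.0015 -0.0112] dist mm 149.5 rot deg 0.7
tool-x yaw now 90.83 d_norm [0.0063 0.0548 0.7019] rot_norm [-0.0012  0.0015 -0.0112] dist mm 211.2 rot deg 0.7
```

{"op": "jog_arm", "data": {"translation": [[0.006, 0.055, 0.15], [0.006, 0.055, 0.3], [0.006, 0.055, 0.44], [0.006, 0.055, 0.54], [0.006, 0.055, 0.6], [0.006, 0.055, 0.65], [0.006, 0.055, 0.68], [0.006, 0.055, 0.69]], "delta_rot": [[0, 0, -0.01], [0, 0, -0.01], [0, 0, -0.01], [0, 0, -0.01], [0, 0, -0.01], [0, 0, -0.01], [0, 0, -0.01], [0, 0, -0.01]], "claw": 1}}

```text
time: 4.5
ee_pos: [0.4801, 0.3478, 0.0126]
tcp_rot: [0.698, 0.716, 0.0, 0.0]
ft_force: [-0.6, 0.7, 0.8]
finger_gap: 0.0851
```

```bash
python3 - <<'E'
from h import *
from workcell import r,eyes
c=eyes.read_camera("wrist");cv2.imwrite("pics/w3.png",c["img"][:,:,::-1])
plan([.480,.3466,.008],91.5,r.state())
E
```

```text
tool-x yaw now 91.5 d_norm [-0.004  -0.0002  0.0153] rot_norm [ 0.0004 -0.0001 -0.    ] dist mm 4.7 rot deg 0.0
```

View pics/w3.png

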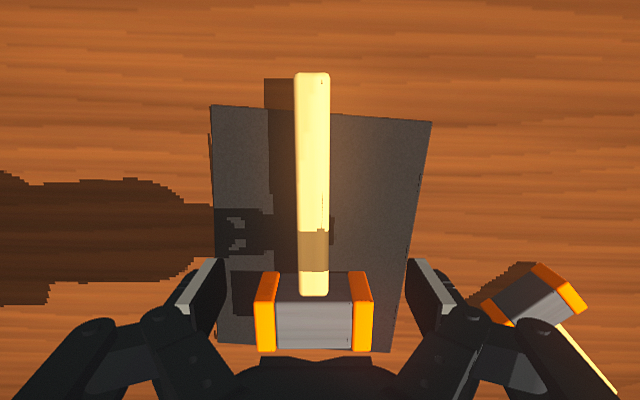

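```bash
python3 - <<'E'
from h import *
from workcell import r,eyes
c=eyes.read_camera("wrist");p=r.state()["ee_pos"]
for z in (.012,.022,.033): print(proj(c,[p[0],p[1],z]))
H=cv2.cvtColor(c["img"],cv2.COLOR_RGB2HSV);print(ray(c,313,251,.033),ray(c,314,312,.04))
E
```

```text
[314.4118496  231.10408058]
[314.3561596 237.772977 ]
[314.28793059 245.94342361]
[0.48318242 0.34734263 0.033     ] [0.51904544 0.34880522 0.04      ]
```

The handle is centred and the grip band sits at px (313,251), within 3 mm of the TCP. I lower 4 mm and close.

{"op": "jog_arm", "data": {"translation": [[-0.002, 0.005, 0.013], [-0.002, 0.005, 0.013]], "delta_rot": [[0, 0, 0], [0, 0, 0]]}}

```text
time: 4.85
ee_pos: [0.4816, 0.347, 0.0087]
tcp_rot: [0.698, 0.716, 0.0, 0.0]
ft_force: [-0.8, -0.2, -0.4]
finger_gap: 0.0851
```

{"op": "jog_arm", "data": {"translation": [[0, 0, 0], [0, 0, 0], [0, 0, 0], [0, 0, 0], [0, 0, 0], [0, 0, 0]], "delta_rot": [[0, 0, 0], [0, 0, 0], [0, 0, 0], [0, 0, 0], [0, 0, 0], [0, 0, 0]], "claw": -1, "force": 90}}

```text
time: 5.6
ee_pos: [0.4813, 0.3472, 0.0087]
tcp_rot: [0.698, 0.716, 0.0, 0.0]
ft_force: [-0.6, -0.5, 0.0]
finger_gap: 0.0001
```

The fingers shut on nothing. I need to look.

```bash
python3 - <<'E'
from h import *
from workcell import r,eyes
a=eyes.read_camera("wrist")["img"];b=eyes.read_camera("scene");np.savez("s4.npz",**b);b=b["img"]
o=np.zeros((600,800,3),np.uint8);o[:250,:400]=cv2.resize(a,(400,250))
o[260:600,:]=cv2.resize(b[100:236,250:570],(800,340),interpolation=cv2.INTER_CUBIC)
o[:250,400:]=cv2.resize(a[190:315,220:420],(400,250))
cv2.imwrite("pics/w4.png",o[:,:,::-1]);print(r.state()["finger_gap"],r.state()["ee_pos"])
E
```

```text
-4.033650954523209e-06 [0.48130789 0.34716302 0.00868591]
```

View pics/w4.png

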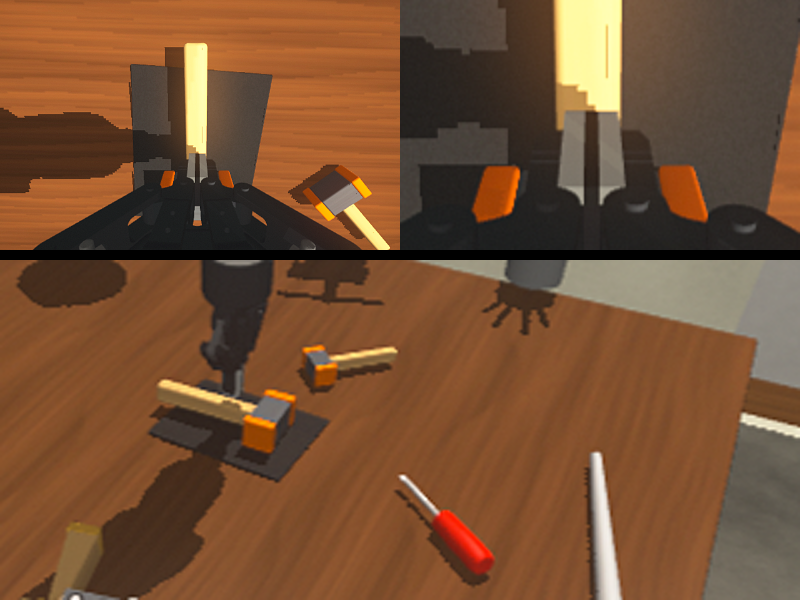

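```bash
python3 - <<'E'
from h import *
from workcell import r,eyes
b=dict(np.load("s4.npz"));w=eyes.read_camera("wrist");t=eyes.read_camera("top")
for z in(.0087,.02,.033,.045):
    X=[.4813,.3472,z];print(z,proj(b,X).round(1),proj(w,X).round(1),proj(t,X).round(1))
print(w["t"],-w["R"].T@w["t"])
o=np.zeros((600,800,3),np.uint8)
o[:400,:400]=cv2.resize(b["img"][115:195,300:380],(400,400),interpolation=cv2.INTER_CUBIC)
o[:400,400:]=cv2.resize(t["img"][180:260,205:285],(400,400),interpolation=cv2.INTER_CUBIC)
cv2.imwrite("pics/w5.png",o[:400,:,::-1])
E
```

```text
0.0087 [341.4 163.7] [314.2 231.4] [246.8 219.2]
0.02 [341.5 160.6] [314.1 239. ] [246.1 219.1]
0.033 [341.7 156.8] [314. 249.] [245.2 218.9]
0.045 [341.8 153.3] [313.9 259.5] [244.4 218.7]
[-0.3355814  -0.44980085  0.05320327] [0.40312382 0.34605173 0.18842944]
```

View pics/w5.png

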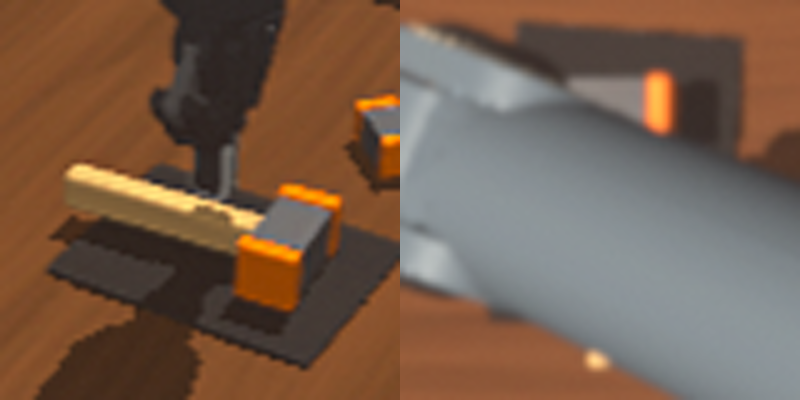

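```bash
python3 - <<'E'
from h import *
from workcell import r,eyes
b=dict(np.load("s4.npz"));w=eyes.read_camera("wrist")
X=tri(w,(316,246),b,(342.6,154.5));print(X,proj(w,X),proj(b,X))
o=cv2.resize(w["img"][200:400,210:420],(800,762),interpolation=cv2.INTER_CUBIC)[:600]
cv2.imwrite("pics/w6.png",o[:,:,::-1])
print(r.state()["time"])
E
```

```text
[0.47976227 0.34992395 0.03752888] [319.09426179 250.33105897] [341.68577935 154.90202776]
5.85
```

View pics/w6.png

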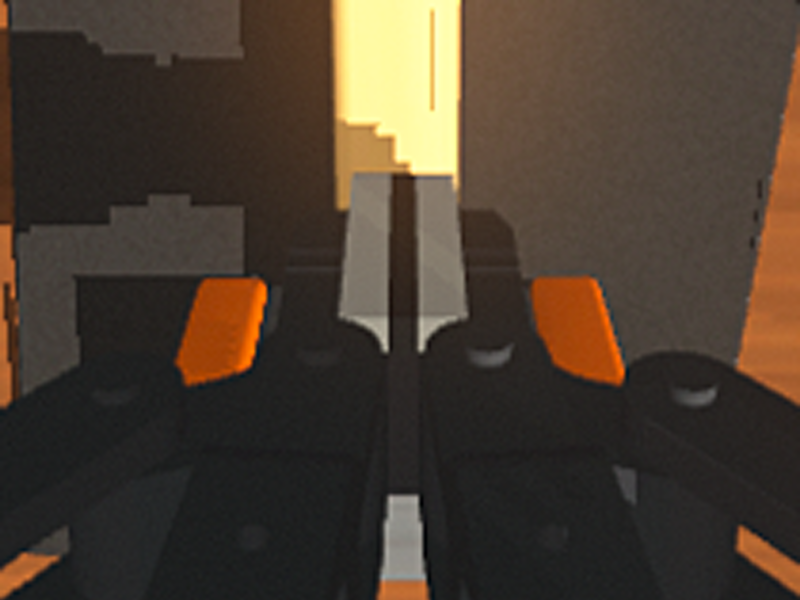

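Triangulating the shut tips gives z ≈ 0.037, while the reported TCP is z = 0.0087. The real fingertips are therefore about 28 mm short of the reported TCP, and they closed above the handle (top at 33 mm). x and y agree, and nothing was touched. I open, go down 22 mm watching the force, and close again.

{"op": "jog_arm", "data": {"translation": [[0, 0, 0], [0, 0, 0], [0, 0, 0], [0, 0, 0], [0, 0, 0]], "delta_rot": [[0, 0, 0], [0, 0, 0], [0, 0, 0], [0, 0, 0], [0, 0, 0]], "claw": 1}}

```text
time: 6.48
ee_pos: [0.4813, 0.3472, 0.0087]
tcp_rot: [0.698, 0.716, 0.0, 0.0]
ft_force: [-0.7, 0.3, 0.9]
finger_gap: 0.0853
```

{"op": "jog_arm", "data": {"translation": [[0, 0, 0.015], [0, 0, 0.03], [0, 0, 0.045], [0, 0, 0.06], [0, 0, 0.073], [0, 0, 0.073]], "delta_rot": [[0, 0, 0], [0, 0, 0], [0, 0, 0], [0, 0, 0], [0, 0, 0], [0, 0, 0]]}}

```text
time: 7.22
ee_pos: [0.4811, 0.347, -0.0136]
tcp_rot: [0.698, 0.716, -0.0, -0.0]
ft_force: [0.4, -0.1, -0.1]
finger_gap: 0.0853
```

```bash
python3 - <<'E'
from h import *
from workcell import r,eyes
s=r.state();print(s["time"],s["ee_pos"],s["ft_force"],s["finger_gap"])
w=eyes.read_camera("wrist");b=eyes.read_camera("scene")
o=np.zeros((600,800,3),np.uint8);o[:250,:400]=cv2.resize(w["img"],(400,250))
o[:400,400:]=cv2.resize(b["img"][115:195,300:380],(400,400),interpolation=cv2.INTER_CUBIC)
cv2.imwrite("pics/w7.png",o[:400,:,::-1])
E
```

```text
7.225 [ 0.4811221   0.34700355 -0.0135991 ] [ 0.4101602  -0.05895606 -0.07860657] 0.08526037860205461
```

View pics/w7.png

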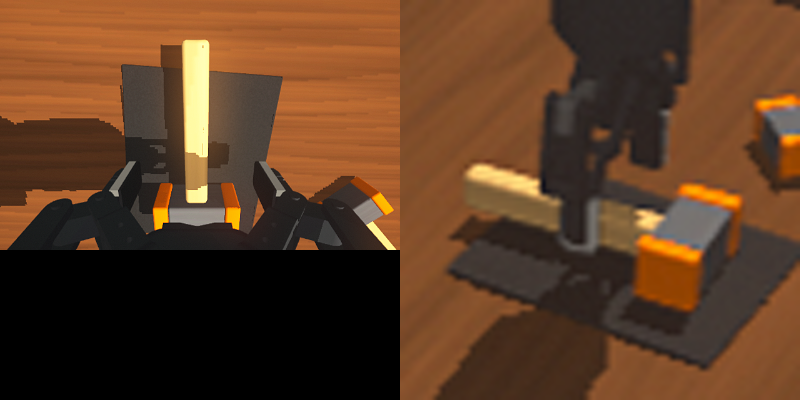

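There is no contact force even with the reported z at -13.6 mm, which confirms the offset. The fingers straddle the handle, so I close.

{"op": "jog_arm", "data": {"translation": [[0, 0, 0], [0, 0, 0], [0, 0, 0], [0, 0, 0], [0, 0, 0], [0, 0, 0]], "delta_rot": [[0, 0, 0], [0, 0, 0], [0, 0, 0], [0, 0, 0], [0, 0, 0], [0, 0, 0]], "claw": -1, "force": 100}}

```text
time: 8.07
ee_pos: [0.4813, 0.347, -0.0129]
tcp_rot: [0.698, 0.716, -0.0, 0.0]
ft_force: [-1.1, -1.3, 4.5]
finger_gap: 0.0151
```

{"op": "jog_arm", "data": {"translation": [[0, 0, -0.02], [0, 0, -0.06], [0, 0, -0.1], [0, 0, -0.15], [0, 0, -0.2], [0, 0, -0.2]], "delta_rot": [[0, 0, 0], [0, 0, 0], [0, 0, 0], [0, 0, 0], [0, 0, 0], [0, 0, 0]]}}

```text
time: 8.82
ee_pos: [0.4822, 0.3481, 0.0486]
tcp_rot: [0.698, 0.716, 0.002, 0.0]
ft_force: [1.1, 0.3, -2.7]
finger_gap: 0.0149
```

```bash
python3 - <<'E'
from h import *
from workcell import r,eyes
s=r.state();print(s["time"],s["ee_pos"],s["ft_force"],s["ft_torque"],s["finger_gap"])
w=eyes.read_camera("wrist");b=eyes.read_camera("scene");np.savez("w8.npz",**w);np.savez("s8.npz",**b)
o=np.zeros((400,800,3),np.uint8);o[:400,:400]=cv2.resize(w["img"][50:350,170:470],(400,400))
o[:400,400:]=cv2.resize(b["img"][95:195,290:390],(400,400),interpolation=cv2.INTER_CUBIC)
cv2.imwrite("pics/w8.png",o[:400,:,::-1])
E
```

```text
8.825 [0.48217849 0.34805908 0.04860458] [ 1.11334838  0.29637346 -2.69819643] [-0.00987442  0.11519118  0.03649704] 0.014865091256250173
```

View pics/w8.png

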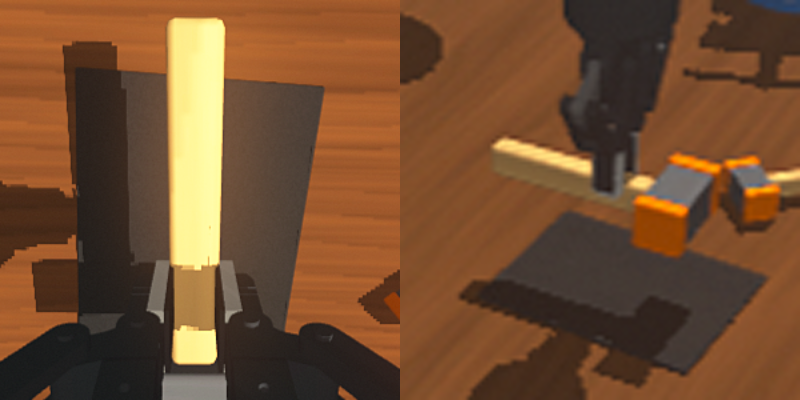

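Lifted level. The force of 2.7 N matches about 0.3 kg, and the head is straight. Next I raise it and turn about 168° towards the wedge, in steps.

{"op": "jog_arm", "data": {"translation": [[0, 0, -0.1], [0, 0, -0.2], [0, 0, -0.3], [-0.05, 0, -0.4], [-0.1, 0, -0.45], [-0.15, 0, -0.45], [-0.2, 0, -0.45], [-0.2, 0, -0.45]], "delta_rot": [[0, 0, 0.05], [0, 0, 0.16], [0, 0, 0.3], [0, 0, 0.45], [0, 0, 0.6], [0, 0, 0.75], [0, 0, 0.9], [0, 0, 0.93]]}}

```text
time: 9.93
ee_pos: [0.4829, 0.2857, 0.1811]
tcp_rot: [0.952, 0.306, -0.001, 0.001]
ft_force: [0.1, 0.2, -3.2]
finger_gap: 0.015
```

```bash
python3 - <<'E'
from h import *
from workcell import r
s=r.state();print(s["time"],s["ee_pos"],s["qpos"]);plan([.50,.20,.17],-20,s)
E
```

```text
9.925 [0.4828538 0.2856504 0.1810996] [-0.09100289  0.37280373 -0.66271358  1.79560801  0.26035997  1.06331175
 -0.22734256]
tool-x yaw now 35.6 d_norm [-0.1197  0.2654  0.0375] rot_norm [1.700e-03 9.000e-04 9.266e-01] dist mm 88.1 rot deg 55.6
```

{"op": "jog_arm", "data": {"translation": [[-0.02, 0.04, 0], [-0.04, 0.09, 0], [-0.06, 0.14, 0], [-0.08, 0.19, 0.02], [-0.1, 0.23, 0.03], [-0.12, 0.265, 0.037], [-0.12, 0.265, 0.037]], "delta_rot": [[0, 0, 0.15], [0, 0, 0.3], [0, 0, 0.46], [0, 0, 0.62], [0, 0, 0.78], [0, 0, 0.92], [0, 0, 0.92]]}}

```text
time: 10.8
ee_pos: [0.4999, 0.2016, 0.1701]
tcp_rot: [0.986, -0.168, -0.0, 0.0]
ft_force: [0.5, 0.6, -2.6]
finger_gap: 0.0149
```

```bash
python3 - <<'E'
from h import *
from workcell import r
s=r.state();print(s["time"],s["ee_pos"],s["qpos"]);plan([.5,.16,.12],-76.6,s)
E
```

```text
10.8 [0.4999203  0.2015645  0.17011482] [-0.09436877  0.30923552 -0.45003625  1.86599803  0.15785673  1.00199085
 -0.94897384]
tool-x yaw now -19.35 d_norm [0.0462 0.1305 0.1671] rot_norm [8.000e-04 1.000e-04 9.542e-01] dist mm 65.1 rot deg 57.3
```

{"op": "jog_arm", "data": {"translation": [[0.01, 0.02, 0.03], [0.01, 0.04, 0.06], [0.02, 0.06, 0.09], [0.03, 0.09, 0.12], [0.04, 0.11, 0.15], [0.046, 0.13, 0.167], [0.046, 0.13, 0.167]], "delta_rot": [[0, 0, 0.15], [0, 0, 0.3], [0, 0, 0.46], [0, 0, 0.62], [0, 0, 0.78], [0, 0, 0.94], [0, 0, 0.954]]}}

```text
time: 11.68
ee_pos: [0.4997, 0.1611, 0.1202]
tcp_rot: [0.786, -0.619, -0.0, 0.0]
ft_force: [-0.4, 0.1, -1.5]
finger_gap: 0.0148
```

```bash
python3 - <<'E'
from h import *
from workcell import r,eyes
w=eyes.read_camera("wrist");b=eyes.read_camera("scene");t=eyes.read_camera("top");np.savez("w9.npz",**w);np.savez("s9.npz",**b);np.savez("t9.npz",**t)
s=r.state();print(s["time"],s["ee_pos"],s["qpos"]);plan([.4985,.1413,.006],-76.6,s)
o=np.zeros((600,800,3),np.uint8);o[:250,:400]=cv2.resize(w["img"],(400,250))
o[:400,400:]=cv2.resize(b["img"][180:300,220:340],(400,400),interpolation=cv2.INTER_CUBIC)
o[260:560,:390]=cv2.resize(t["img"][150:250,310:440],(390,300),interpolation=cv2.INTER_CUBIC)
cv2.imwrite("pics/w9.png",o[:,:,::-1])
E
```

```text
11.825 [0.50025158 0.16150439 0.12089582] [-0.19534592  0.32201581 -0.24002026  1.95680036  0.09777941  0.87277734
 -1.8209681 ]
tool-x yaw now -76.47 d_norm [0.0643 0.0218 0.3829] rot_norm [-0.0008  0.0006  0.0022] dist mm 116.7 rot deg 0.1
```

View pics/w9.png

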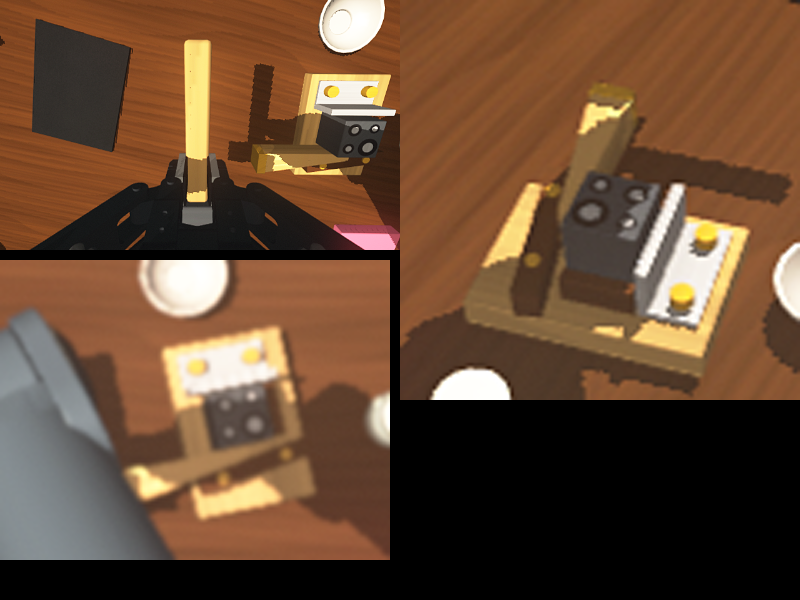

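The wrist view shows the handle level and pointing away from the robot, with the brass end to its right at full-frame px (413,253). The head is hidden under the gripper. I lower to striking height, 30 mm short of the brass.

{"op": "jog_arm", "data": {"translation": [[0.03, 0.022, 0.08], [0.06, 0.022, 0.18], [0.064, 0.022, 0.27], [0.064, 0.022, 0.34], [0.064, 0.022, 0.38], [0.064, 0.022, 0.383]], "delta_rot": [[0, 0, 0], [0, 0, 0], [0, 0, 0], [0, 0, 0], [0, 0, 0], [0, 0, 0]]}}

```text
time: 12.58
ee_pos: [0.4979, 0.1404, 0.0054]
tcp_rot: [0.785, -0.62, -0.0, 0.0]
ft_force: [-0.5, -0.6, -3.2]
finger_gap: 0.0147
```

```bash
python3 - <<'E'
from h import *
from workcell import r,eyes
w=eyes.read_camera("wrist");b=eyes.read_camera("scene");np.savez("w10.npz",**w);np.savez("s10.npz",**b)
s=r.state();print(s["time"],s["ee_pos"],s["ft_force"])
o=np.zeros((600,800,3),np.uint8);o[:250,:400]=cv2.resize(w["img"],(400,250))
o[:400,400:]=cv2.resize(b["img"][180:280,230:330],(400,400),interpolation=cv2.INTER_CUBIC)
o[260:560,:400]=cv2.resize(w["img"][150:300,280:480],(400,300),interpolation=cv2.INTER_CUBIC)
cv2.imwrite("pics/w10.png",o[:,:,::-1])
E
```

```text
12.675 [0.49866187 0.14051908 0.00629199] [-0.44061827 -0.95678121 -2.55267753]
```

View pics/w10.png

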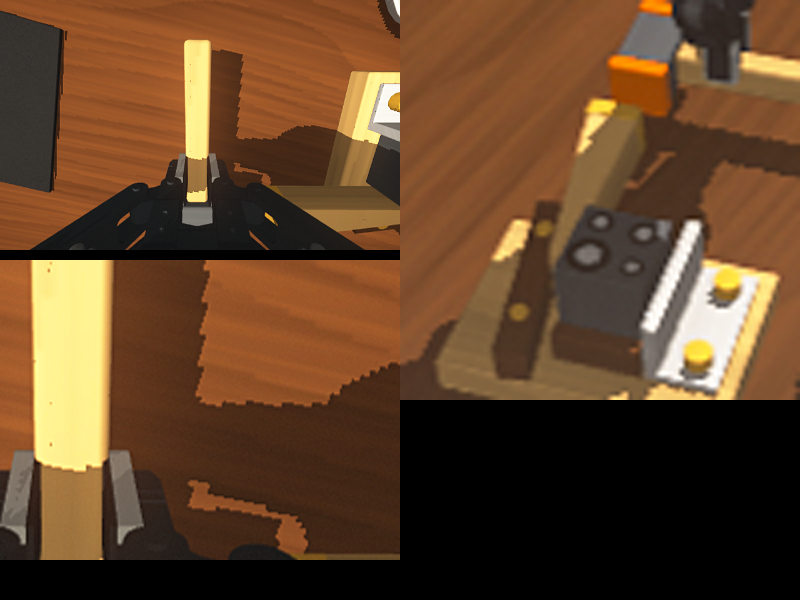

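```bash
python3 - <<'E'
from h import *
b=dict(np.load("s10.npz"))
print(proj(b,[.4596,.0951,.041]),"obs 290,201.75")
a=np.radians(13.4);x=np.array([np.cos(a),np.sin(a),0]);y=np.array([-np.sin(a),np.cos(a),0])
F=np.array([.4596,.0951,.041])
for sx,sz in((-18,18),(18,18),(18,-18),(-18,-18)): print(((proj(b,F+x*sx/1e3+[0,0,sz/1e3])-[230,180])*4).round(1))
B=np.array([.4664,.0667,.041])
for sx,sz in((-15.5,17),(15.5,17),(15.5,-17),(-15.5,-17)): print("brass",((proj(b,B+x*sx/1e3+[0,0,sz/1e3])-[230,180])*4).round(1))
o=cv2.resize(b["img"][175:235,260:320],(600,600),interpolation=cv2.INTER_CUBIC);cv2.imwrite("pics/s10c.png",o[:,:,::-1])
E
```

```text
[287.93724788 203.22369103] obs 290,201.75
[202.2  65.6]
[258.2  75.8]
[260.9 119.8]
[206.1 109.4]
brass [189.6  98.2]
brass [238.8 107.4]
brass [241.8 149.1]
brass [193.7 139.8]
```

View pics/s10c.png

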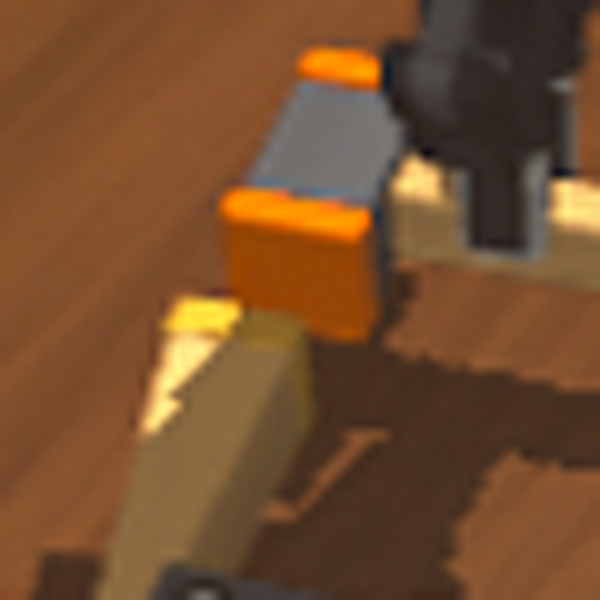

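The prediction and the scene view agree for the brass, but the mallet face shows about 2 px further right and slightly higher than predicted. I check the head position from the handle end in the wrist view.

```bash
python3 - <<'E'
from h import *
b=dict(np.load("s10.npz"));w=dict(np.load("w10.npz"))
H=cv2.cvtColor(w["img"],cv2.COLOR_RGB2HSV);m=np.zeros(H.shape[:2],bool);m[40:240,285:350]=((H[...,0]>15)&(H[...,0]<32)&(H[...,2]>150)&(H[...,1]<190))[40:240,285:350]
for st,ce,l in comps(m,100): 
    ys,xs=np.nonzero(l);print(st,ce)
    top=ys.min();print("top row",top,xs[ys==top+2].mean())
    for z in(.048,.052,.056):
        E_=ray(w,xs[ys==top+2].mean(),top,z);M=ray(w,xs[ys==200].mean(),200,z);d=E_-M
        print(z,"end",E_,"dir",np.degrees(np.arctan2(d[1],d[0])),"head",E_-.141*d/np.linalg.norm(d), (xs[ys==80].max()-xs[ys==80].min()+1), np.ptp(xs[ys==200])+1)
        print(" scene proj end",proj(b,E_))
o=cv2.resize(b["img"][150:230,280:400],(780,520),interpolation=cv2.INTER_CUBIC);cv2.imwrite("pics/s10d.png",o[:,:,::-1])
E
```

```text
[ 294   63   44  177 7112] [315.54865017 148.83970754]
top row 63 316.0
0.048 end [0.58888278 0.16243408 0.048     ] dir 13.106400361792938 head [0.45155574 0.1304609  0.048     ] 43 38
 scene proj end [347.42741408 201.96494703]
0.052 end [0.58846002 0.16234587 0.052     ] dir 13.106400361792927 head [0.45113298 0.1303727  0.052     ] 43 38
 scene proj end [347.32648063 200.69291126]
0.056 end [0.58803726 0.16225767 0.056     ] dir 13.106400361792915 head [0.45071022 0.13028449 0.056     ] 43 38
 scene proj end [347.22500936 199.41409742]
```

View pics/s10d.png

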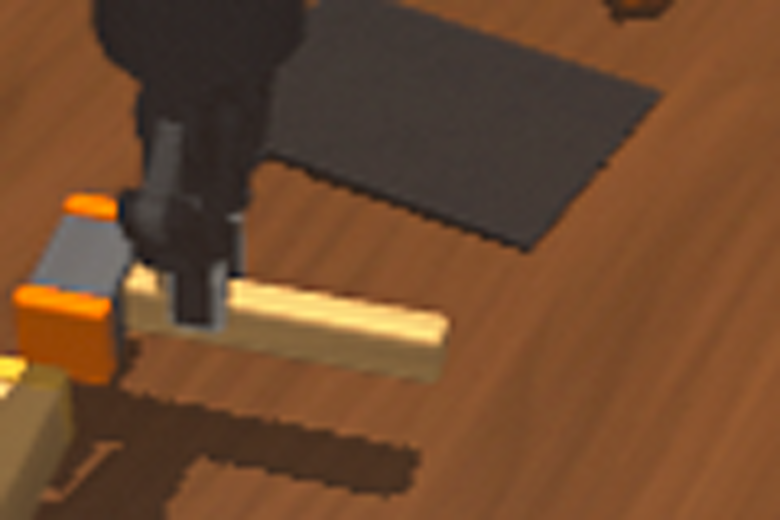

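The handle end projects to within 1 px of where the scene view shows it. So the head is at about (0.451, 0.130), aligned within a few mm, with a gap of about 30 mm. I close most of the gap slowly, then check.

{"op": "jog_arm", "data": {"translation": [[0.015, 0.004, 0], [0.03, 0.006, 0], [0.045, 0.006, 0], [0.058, 0.006, 0], [0.065, 0.006, 0], [0.067, 0.006, 0]], "delta_rot": [[0, 0, 0], [0, 0, 0], [0, 0, 0], [0, 0, 0], [0, 0, 0], [0, 0, 0]]}}

```text
time: 13.42
ee_pos: [0.5009, 0.1199, 0.0057]
tcp_rot: [0.784, -0.621, 0.0, 0.0]
ft_force: [0.4, 0.3, -3.1]
finger_gap: 0.0149
```

```bash
cat > look.py <<'E'
import sys
from h import *
from workcell import r,eyes
n=sys.argv[1]
b=eyes.read_camera("scene");np.savez(f"s{n}.npz",**b);s=r.state()
a=np.radians(-76.6);u=np.array([np.cos(a),np.sin(a)])
print(s["time"],np.round(s["ee_pos"],4),"F",np.round(s["ft_force"],2),"along-blow F",np.round(u@s["ft_force"][:2],2),"progress mm",np.round(1e3*(u@(s["ee_pos"][:2]-np.array([.4987,.1405]))),2))
o=cv2.resize(b["img"][180:250,250:330],(640,560),interpolation=cv2.INTER_CUBIC);cv2.imwrite(f"pics/s{n}.png",o[:,:,::-1])
E
python3 look.py 11
```

```text
13.475 [0.5009 0.12   0.0057] F [-0.43 -0.84 -1.87] along-blow F 0.72 progress mm 20.47
```

View pics/s11.png

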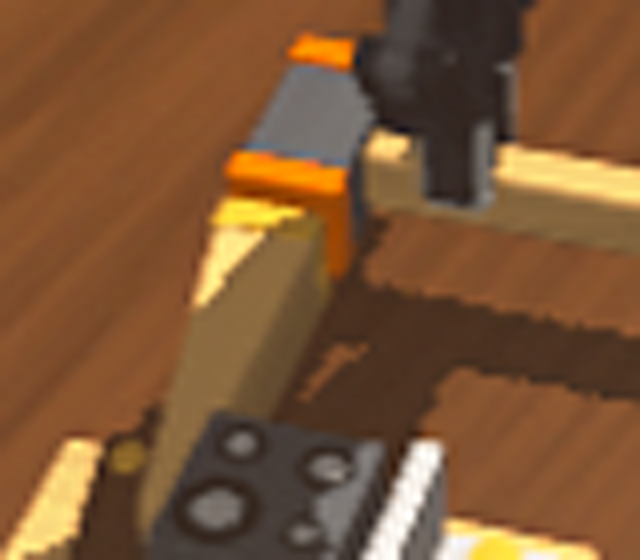

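The mallet face is square to the brass, with a gap of about 10 mm. First slow blow, about 16 mm/s.

{"op": "jog_arm", "data": {"translation": [[0.008, 0, 0], [0.016, 0, 0], [0.024, 0, 0], [0.031, -0.001, 0], [0.038, -0.002, 0], [0.044, -0.003, 0], [0.05, -0.004, 0]], "delta_rot": [[0, 0, 0], [0, 0, 0], [0, 0, 0], [0, 0, 0], [0, 0, 0], [0, 0, 0], [0, 0, 0]]}}

```text
time: 14.35
ee_pos: [0.5053, 0.1064, 0.0057]
tcp_rot: [0.784, -0.62, -0.0, -0.0]
ft_force: [-2.1, 4.2, -3.4]
finger_gap: 0.0147
```

```bash
python3 look.py 12
```

```text
14.4 [0.5055 0.1059 0.0057] F [-1.21  3.76 -2.78] along-blow F -3.94 progress mm 35.25
```

View pics/s12.png

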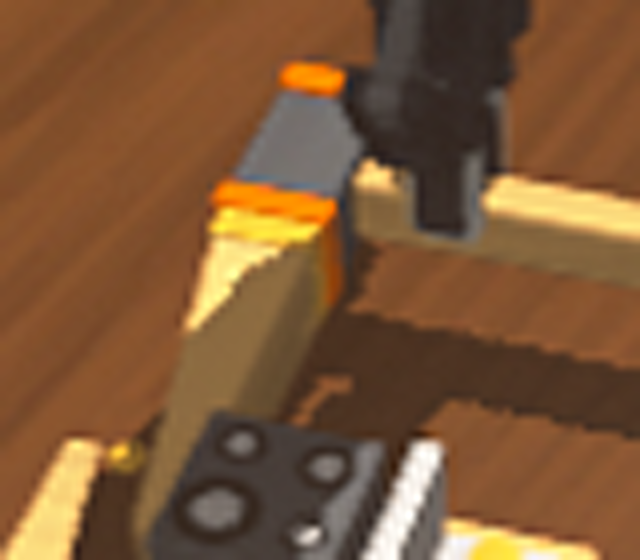

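Contact force is about 4 N and the wedge advanced about 5 mm. The guaranteed minimum travel is 20 mm, so the next blows can go about 6 mm each. Then I reduce to small ones. I draw back 9 mm between blows.

{"op": "jog_arm", "data": {"translation": [[-0.018, 0, 0], [-0.03, 0, 0], [-0.022, 0, 0], [-0.012, 0, 0], [-0.003, 0, 0], [0.006, -0.001, 0], [0.014, -0.002, 0], [0.021, -0.003, 0]], "delta_rot": [[0, 0, 0], [0, 0, 0], [0, 0, 0], [0, 0, 0], [0, 0, 0], [0, 0, 0], [0, 0, 0], [0, 0, 0]]}}

```text
time: 15.4
ee_pos: [0.5078, 0.1005, 0.0057]
tcp_rot: [0.784, -0.621, -0.0, -0.0]
ft_force: [-1.9, 4.7, -2.6]
finger_gap: 0.015
```

{"op": "jog_arm", "data": {"translation": [[-0.018, 0, 0], [-0.03, 0, 0], [-0.022, 0, 0], [-0.012, 0, 0], [-0.003, 0, 0], [0.005, -0.001, 0], [0.012, -0.002, 0], [0.018, -0.003, 0]], "delta_rot": [[0, 0, 0], [0, 0, 0], [0, 0, 0], [0, 0, 0], [0, 0, 0], [0, 0, 0], [0, 0, 0], [0, 0, 0]]}}

```text
time: 16.4
ee_pos: [0.5093, 0.0967, 0.0057]
tcp_rot: [0.784, -0.621, -0.001, -0.001]
ft_force: [-2.3, 6.3, -2.2]
finger_gap: 0.0151
```

```bash
python3 look.py 13
```

```text
16.45 [0.5094 0.0965 0.0057] F [-1.76  5.76 -1.96] along-blow F -6.02 progress mm 45.32
```

View pics/s13.png

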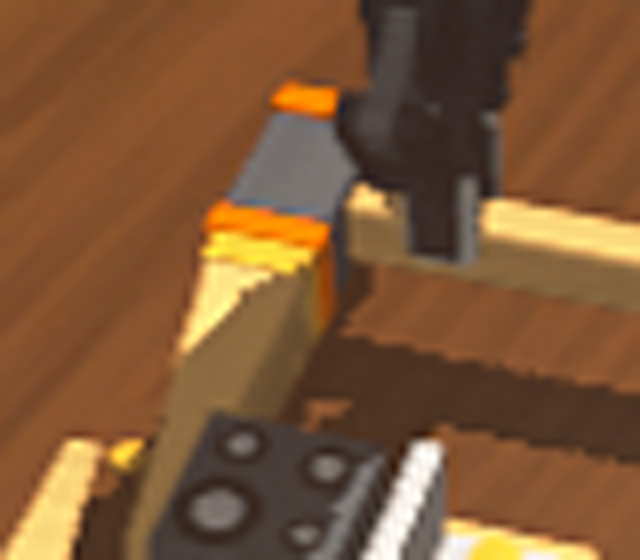

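The force rose to 6 N, so the wedge is now pushing the block. The wedge has moved about 15 mm. From here I go in smaller, slower blows.

{"op": "jog_arm", "data": {"translation": [[-0.018, 0, 0], [-0.028, 0, 0], [-0.02, 0, 0], [-0.011, 0, 0], [-0.003, 0, 0], [0.003, 0, 0], [0.008, -0.001, 0], [0.013, -0.002, 0]], "delta_rot": [[0, 0, 0], [0, 0, 0], [0, 0, 0], [0, 0, 0], [0, 0, 0], [0, 0, 0], [0, 0, 0], [0, 0, 0]]}}

```text
time: 17.45
ee_pos: [0.5109, 0.0936, 0.0058]
tcp_rot: [0.784, -0.62, -0.001, -0.001]
ft_force: [-2.2, 6.4, -1.4]
finger_gap: 0.0147
```

```bash
python3 look.py 14
```

```text
17.5 [0.511  0.0933 0.0058] F [-1.78  5.25 -2.76] along-blow F -5.52 progress mm 48.79
```

{"op": "jog_arm", "data": {"translation": [[-0.018, 0, 0], [-0.028, 0, 0], [-0.02, 0, 0], [-0.011, 0, 0], [-0.003, 0, 0], [0.003, 0, 0], [0.008, -0.001, 0], [0.013, -0.002, 0]], "delta_rot": [[0, 0, 0], [0, 0, 0], [0, 0, 0], [0, 0, 0], [0, 0, 0], [0, 0, 0], [0, 0, 0], [0, 0, 0]]}}

```text
time: 18.5
ee_pos: [0.5125, 0.0899, 0.0058]
tcp_rot: [0.784, -0.62, -0.001, -0.001]
ft_force: [-0.8, 6.2, -2.1]
finger_gap: 0.0148
```

```bash
python3 look.py 15
```

```text
18.55 [0.5126 0.0896 0.0058] F [-1.62  5.7  -2.06] along-blow F -5.92 progress mm 52.72
```

{"op": "jog_arm", "data": {"translation": [[-0.018, 0, 0], [-0.028, 0, 0], [-0.02, 0, 0], [-0.011, 0, 0], [-0.003, 0, 0], [0.003, 0, 0], [0.008, -0.001, 0], [0.013, -0.002, 0]], "delta_rot": [[0, 0, 0], [0, 0, 0], [0, 0, 0], [0, 0, 0], [0, 0, 0], [0, 0, 0], [0, 0, 0], [0, 0, 0]]}}

```text
time: 19.55
ee_pos: [0.5139, 0.0862, 0.0058]
tcp_rot: [0.784, -0.62, -0.001, -0.001]
ft_force: [-0.9, 5.8, -2.2]
finger_gap: 0.0147
```

```bash
python3 look.py 16
```

```text
19.6 [0.514  0.086  0.0058] F [-1.65  5.86 -1.95] along-blow F -6.09 progress mm 56.6
```

View pics/s16.png

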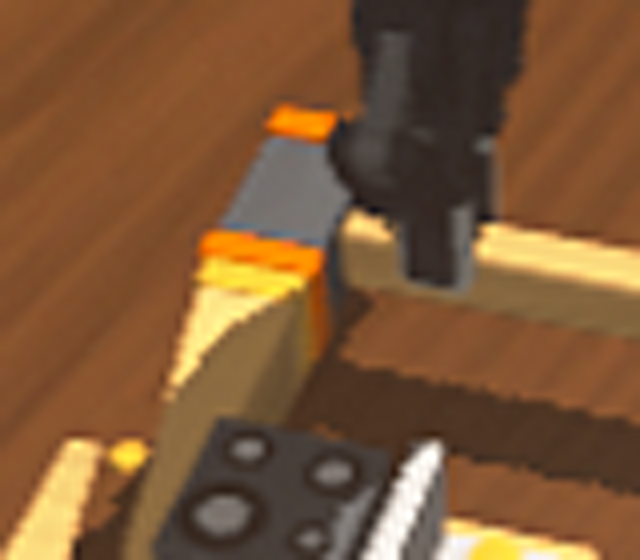

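The wedge has moved about 26 mm and the block has shifted towards the fence. I continue.

{"op": "jog_arm", "data": {"translation": [[-0.018, 0, 0], [-0.028, 0, 0], [-0.02, 0, 0], [-0.011, 0, 0], [-0.003, 0, 0], [0.003, 0, 0], [0.008, -0.001, 0], [0.013, -0.002, 0]], "delta_rot": [[0, 0, 0], [0, 0, 0], [0, 0, 0], [0, 0, 0], [0, 0, 0], [0, 0, 0], [0, 0, 0], [0, 0, 0]]}}

```text
time: 20.6
ee_pos: [0.5154, 0.0826, 0.0058]
tcp_rot: [0.784, -0.62, -0.001, -0.001]
ft_force: [-2.1, 5.5, -2.2]
finger_gap: 0.0147
```

```bash
python3 look.py 17
```

```text
20.65 [0.5155 0.0823 0.0058] F [-0.9   5.64 -2.72] along-blow F -5.7 progress mm 60.5
```

{"op": "jog_arm", "data": {"translation": [[-0.018, 0, 0], [-0.028, 0, 0], [-0.02, 0, 0], [-0.011, 0, 0], [-0.003, 0, 0], [0.003, 0, 0], [0.008, -0.001, 0], [0.013, -0.002, 0]], "delta_rot": [[0, 0, 0], [0, 0, 0], [0, 0, 0], [0, 0, 0], [0, 0, 0], [0, 0, 0], [0, 0, 0], [0, 0, 0]]}}

```text
time: 21.65
ee_pos: [0.5169, 0.0789, 0.0058]
tcp_rot: [0.784, -0.62, -0.001, -0.001]
ft_force: [-2.6, 6.7, -2.5]
finger_gap: 0.0147
```

```bash
python3 look.py 18
```

```text
21.7 [0.517  0.0787 0.0058] F [-1.71  5.76 -2.39] along-blow F -6.0 progress mm 64.41
```

{"op": "jog_arm", "data": {"translation": [[-0.018, 0, 0], [-0.028, 0, 0], [-0.02, 0, 0], [-0.011, 0, 0], [-0.003, 0, 0], [0.003, 0, 0], [0.008, -0.001, 0], [0.013, -0.002, 0]], "delta_rot": [[0, 0, 0], [0, 0, 0], [0, 0, 0], [0, 0, 0], [0, 0, 0], [0, 0, 0], [0, 0, 0], [0, 0, 0]]}}

```text
time: 22.7
ee_pos: [0.518, 0.0764, 0.0058]
tcp_rot: [0.784, -0.621, -0.002, -0.001]
ft_force: [-1.7, 10.4, -1.0]
finger_gap: 0.0151
```

```bash
python3 look.py 19
```

```text
22.75 [0.518  0.0764 0.0058] F [-2.97  8.65 -2.49] along-blow F -9.11 progress mm 66.86
```

View pics/s19.png

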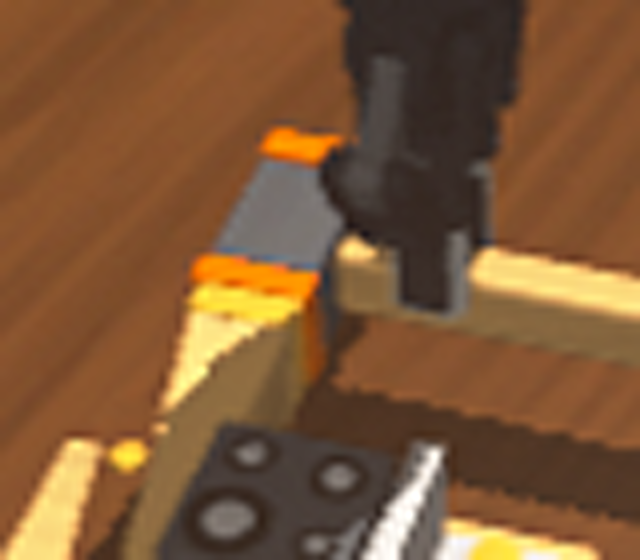

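The wedge stopped short this time: it went 2.4 mm out of the 3.9 mm commanded, and the force rose to 9–10 N. I confirm with one more slow light blow, aimed at about 15 N.

{"op": "jog_arm", "data": {"translation": [[-0.018, 0, 0], [-0.028, 0, 0], [-0.02, 0, 0], [-0.013, 0, 0], [-0.007, 0, 0], [-0.003, 0, 0], [0, 0, 0], [0.003, 0, 0]], "delta_rot": [[0, 0, 0], [0, 0, 0], [0, 0, 0], [0, 0, 0], [0, 0, 0], [0, 0, 0], [0, 0, 0], [0, 0, 0]]}}

```text
time: 23.75
ee_pos: [0.5183, 0.0763, 0.0058]
tcp_rot: [0.784, -0.62, -0.002, -0.002]
ft_force: [-2.5, 11.6, -2.0]
finger_gap: 0.0146
```

```bash
python3 look.py 20
```

```text
23.8 [0.5184 0.0763 0.0059] F [-1.87  9.15 -2.24] along-blow F -9.33 progress mm 66.97
```

It is stopped at the same position (67.0 against 66.9 mm) under about 11 N. One slightly firmer slow blow to reach 12–20 N.

{"op": "jog_arm", "data": {"translation": [[-0.018, 0, 0], [-0.028, 0, 0], [-0.02, 0, 0], [-0.013, 0, 0], [-0.008, 0, 0], [-0.003, 0, 0], [0.002, 0, 0], [0.007, 0, 0]], "delta_rot": [[0, 0, 0], [0, 0, 0], [0, 0, 0], [0, 0, 0], [0, 0, 0], [0, 0, 0], [0, 0, 0], [0, 0, 0]]}}

```text
time: 24.8
ee_pos: [0.5186, 0.076, 0.0059]
tcp_rot: [0.784, -0.62, -0.002, -0.003]
ft_force: [-3.8, 14.0, -2.7]
finger_gap: 0.0152
```

```bash
python3 look.py 21
```

```text
24.85 [0.5186 0.076  0.0059] F [-3.32 13.41 -2.69] along-blow F -13.81 progress mm 67.36
```

{"op": "jog_arm", "data": {"translation": [[-0.018, 0, 0], [-0.03, 0, 0], [-0.022, 0, 0], [-0.015, 0, 0], [-0.01, 0, 0], [-0.005, 0, 0], [0, 0, 0], [0.004, 0, 0]], "delta_rot": [[0, 0, 0], [0, 0, 0], [0, 0, 0], [0, 0, 0], [0, 0, 0], [0, 0, 0], [0, 0, 0], [0, 0, 0]]}}

```text
time: 25.85
ee_pos: [0.5187, 0.0758, 0.0059]
tcp_rot: [0.784, -0.62, -0.003, -0.003]
ft_force: [-3.9, 16.7, -1.5]
finger_gap: 0.0146
```

```bash
python3 look.py 22; python3 - <<'E'
from h import *
a=dict(np.load("s20.npz"))["img"].astype(int);b=dict(np.load("s22.npz"))["img"].astype(int)
print("wedge+block region diff",np.abs(a-b)[222:260,262:305].mean())
E
```

```text
25.9 [0.5187 0.0758 0.0059] F [-3.98 16.73 -1.92] along-blow F -17.2 progress mm 67.62
wedge+block region diff 1.3600571195430438
```

View pics/s22.png

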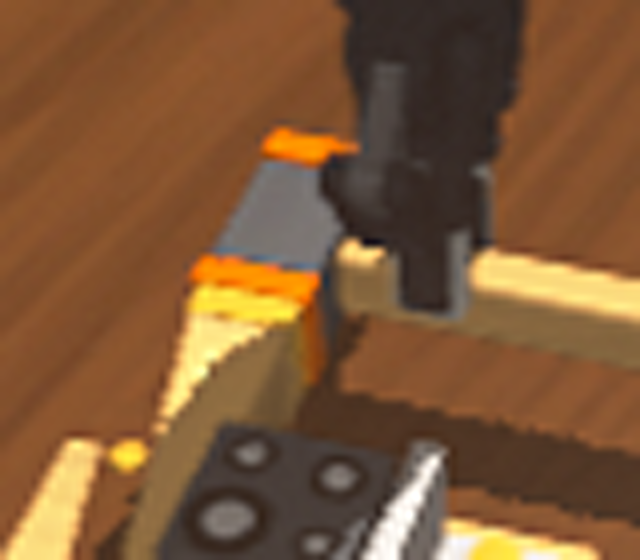

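The wedge holds at 17 N with no visible movement, and the block sits against the fence, so it is tight. I draw clear and raise.

{"op": "jog_arm", "data": {"translation": [[-0.02, 0, 0], [-0.06, 0, 0], [-0.12, 0, 0], [-0.16, 0, -0.06], [-0.16, 0, -0.16], [-0.16, 0, -0.28], [-0.16, 0, -0.4], [-0.16, 0, -0.4]], "delta_rot": [[0, 0, 0], [0, 0, 0], [0, 0, 0], [0, 0, 0], [0, 0, 0], [0, 0, 0], [0, 0, 0], [0, 0, 0]]}}

```text
time: 26.9
ee_pos: [0.5108, 0.1166, 0.1283]
tcp_rot: [0.784, -0.621, 0.002, -0.003]
ft_force: [-0.1, -0.7, -2.5]
finger_gap: 0.0152
```

```bash
python3 - <<'E'
from h import *
from workcell import r
s=r.state();print(s["time"],s["ee_pos"],s["qpos"]);plan([.5,.22,.17],-22,s)
E
```

```text
26.9 [0.51076102 0.11660124 0.12828389] [-0.11096673  0.30671567 -0.23543075  1.95806149  0.09257741  0.88035334
 -1.73340486]
tool-x yaw now -76.72 d_norm [-0.3437 -0.0452 -0.1388] rot_norm [-0.0057 -0.0031 -0.912 ] dist mm 112.0 rot deg 54.7
```

{"op": "jog_arm", "data": {"translation": [[-0.05, -0.01, -0.03], [-0.11, -0.02, -0.06], [-0.17, -0.02, -0.09], [-0.23, -0.03, -0.12], [-0.29, -0.04, -0.14], [-0.34, -0.045, -0.14], [-0.34, -0.045, -0.14]], "delta_rot": [[0, 0, -0.15], [0, 0, -0.3], [0, 0, -0.46], [0, 0, -0.62], [0, 0, -0.78], [0, 0, -0.91], [0, 0, -0.91]]}}

```text
time: 27.78
ee_pos: [0.497, 0.2188, 0.166]
tcp_rot: [0.981, -0.191, -0.001, 0.0]
ft_force: [0.4, 0.8, -3.2]
finger_gap: 0.015
```

```bash
python3 - <<'E'
from h import *
from workcell import r
s=r.state();print(s["time"],s["ee_pos"],s["qpos"]);plan([.485,.3,.17],35,s)
E
```

```text
27.775 [0.49697701 0.21883948 0.1660037 ] [-0.12012945  0.32275355 -0.45889852  1.8598115   0.16622284  0.99950849
 -1.03450949]
tool-x yaw now -22.08 d_norm [-0.1387 -0.2357 -0.0133] rot_norm [-0.      0.003  -0.9513] dist mm 82.1 rot deg 57.1
```

{"op": "jog_arm", "data": {"translation": [[-0.02, -0.04, 0], [-0.05, -0.08, 0], [-0.07, -0.12, 0], [-0.1, -0.16, 0], [-0.12, -0.2, 0], [-0.14, -0.235, 0], [-0.14, -0.235, 0]], "delta_rot": [[0, 0, -0.15], [0, 0, -0.3], [0, 0, -0.46], [0, 0, -0.62], [0, 0, -0.78], [0, 0, -0.93], [0, 0, -0.95]]}}

```text
time: 28.65
ee_pos: [0.4854, 0.2986, 0.1664]
tcp_rot: [0.954, 0.299, -0.001, 0.0]
ft_force: [-1.0, -1.5, -3.1]
finger_gap: 0.0152
```

```bash
python3 - <<'E'
from h import *
from workcell import r
s=r.state();print(s["time"],s["ee_pos"],s["qpos"]);plan([.4813,.347,.1],91.5,s)
E
```

```text
28.65 [0.48541344 0.29858945 0.16643387] [-0.10639726  0.40753571 -0.67393581  1.7906711   0.2888921   1.0464923
 -0.28065005]
tool-x yaw now 34.76 d_norm [ 0.0813 -0.1403  0.2213] rot_norm [-0.0015  0.0019 -0.9456] dist mm 82.3 rot deg 56.7
```

{"op": "jog_arm", "data": {"translation": [[0.01, -0.02, 0.03], [0.02, -0.05, 0.06], [0.04, -0.07, 0.1], [0.05, -0.1, 0.14], [0.07, -0.12, 0.18], [0.081, -0.14, 0.22], [0.081, -0.14, 0.22]], "delta_rot": [[0, 0, -0.15], [0, 0, -0.3], [0, 0, -0.46], [0, 0, -0.62], [0, 0, -0.78], [0, 0, -0.93], [0, 0, -0.946]]}}

```text
time: 29.52
ee_pos: [0.4815, 0.3454, 0.0998]
tcp_rot: [0.698, 0.716, -0.002, -0.0]
ft_force: [-0.1, 0.0, -2.1]
finger_gap: 0.015
```

```bash
python3 - <<'E'
from h import *
from workcell import r,eyes
w=eyes.read_camera("wrist");b=eyes.read_camera("scene");np.savez("w30.npz",**w);np.savez("s30.npz",**b)
s=r.state();print(s["time"],s["ee_pos"]);plan([.4813,.347,.04],91.5,s);plan([.4813,.347,-.0125],91.5,s)
o=np.zeros((400,800,3),np.uint8);o[:400,:400]=cv2.resize(w["img"][50:350,170:470],(400,400))
o[:400,400:]=cv2.resize(b["img"][75:195,280:400],(400,400),interpolation=cv2.INTER_CUBIC)
cv2.imwrite("pics/w30.png",o[:,:,::-1])
E
```

```text
29.625 [0.48237265 0.34602077 0.10131204]
tool-x yaw now 91.36 d_norm [ 0.0037 -0.0034  0.2044] rot_norm [-0.0005  0.0015 -0.0023] dist mm 61.3 rot deg 0.2
tool-x yaw now 91.36 d_norm [ 0.0039 -0.0033  0.3794] rot_norm [-0.0005  0.0015 -0.0023] dist mm 113.8 rot deg 0.2
```

View pics/w30.png

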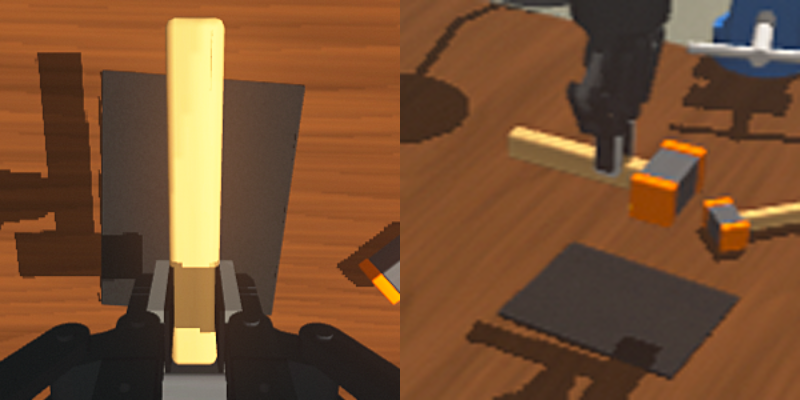

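The grip is unchanged, with the handle in the same place in the wrist view. I lower onto the mat, slowly at the end.

{"op": "jog_arm", "data": {"translation": [[0.004, -0.003, 0.1], [0.004, -0.003, 0.19], [0.004, -0.003, 0.26], [0.004, -0.003, 0.31], [0.004, -0.003, 0.34], [0.004, -0.003, 0.355], [0.004, -0.003, 0.365], [0.004, -0.003, 0.37]], "delta_rot": [[0, 0, 0], [0, 0, 0], [0, 0, 0], [0, 0, 0], [0, 0, 0], [0, 0, 0], [0, 0, 0], [0, 0, 0]]}}

```text
time: 30.62
ee_pos: [0.4814, 0.3487, -0.009]
tcp_rot: [0.697, 0.717, 0.0, 0.0]
ft_force: [0.6, -0.3, -3.2]
finger_gap: 0.015
```

{"op": "jog_arm", "data": {"translation": [[0, 0, 0.003], [0, 0, 0.006], [0, 0, 0.009]], "delta_rot": [[0, 0, 0], [0, 0, 0], [0, 0, 0]]}}

```text
time: 31.0
ee_pos: [0.4813, 0.3485, -0.0119]
tcp_rot: [0.697, 0.717, 0.0, 0.0]
ft_force: [0.0, -0.5, -2.9]
finger_gap: 0.0148
```

{"op": "jog_arm", "data": {"translation": [[0, 0, 0.002], [0, 0, 0.004], [0, 0, 0.005]], "delta_rot": [[0, 0, 0], [0, 0, 0], [0, 0, 0]]}}

```text
time: 31.38
ee_pos: [0.481, 0.3485, -0.0129]
tcp_rot: [0.697, 0.717, -0.0, 0.0]
ft_force: [-1.5, -2.0, 5.4]
finger_gap: 0.015
```

Contact with the mat reads 5.4 N upwards. I release gently, with the fingers opened fully in place.

{"op": "jog_arm", "data": {"translation": [[0, 0, 0], [0, 0, 0], [0, 0, 0], [0, 0, 0], [0, 0, 0], [0, 0, 0]], "delta_rot": [[0, 0, 0], [0, 0, 0], [0, 0, 0], [0, 0, 0], [0, 0, 0], [0, 0, 0]], "claw": 1}}

```text
time: 32.12
ee_pos: [0.4812, 0.3485, -0.0135]
tcp_rot: [0.697, 0.717, 0.0, 0.0]
ft_force: [-0.5, 0.0, 0.5]
finger_gap: 0.0855
```

{"op": "jog_arm", "data": {"translation": [[0, 0, -0.02], [0, 0, -0.08], [0, 0, -0.18], [0, 0, -0.3], [0, 0, -0.45], [0, 0, -0.6], [0, 0, -0.7], [0, 0, -0.7]], "delta_rot": [[0, 0, 0], [0, 0, 0], [0, 0, 0], [0, 0, 0], [0, 0, 0], [0, 0, 0], [0, 0, 0], [0, 0, 0]]}}

```text
time: 33.12
ee_pos: [0.482, 0.3502, 0.2005]
tcp_rot: [0.697, 0.717, 0.003, 0.001]
ft_force: [-0.0, 0.1, 0.8]
finger_gap: 0.0854
```

```bash
python3 - <<'E'
from h import *
from workcell import r,eyes
w=eyes.read_camera("wrist");b=eyes.read_camera("scene");np.savez("w31.npz",**w);np.savez("s31.npz",**b)
s=r.state();print(s["time"],s["ee_pos"],s["ft_force"])
o=np.zeros((600,800,3),np.uint8);o[:250,:400]=cv2.resize(w["img"],(400,250))
o[:300,400:]=cv2.resize(b["img"][110:200,270:390],(400,300),interpolation=cv2.INTER_CUBIC)
o[310:590,:400]=cv2.resize(b["img"][200:304,230:380],(400,280),interpolation=cv2.INTER_CUBIC)
s0=dict(np.load("scene0.npz"))["img"]
o[310:590,400:]=cv2.resize(s0[110:200,270:390],(400,280),interpolation=cv2.INTER_CUBIC)
cv2.imwrite("pics/w31.png",o[:,:,::-1])
E
```

```text
33.225 [0.48092997 0.34817064 0.19687407] [-0.18601557 -0.30636261 -0.23215877]
```

View pics/w31.png

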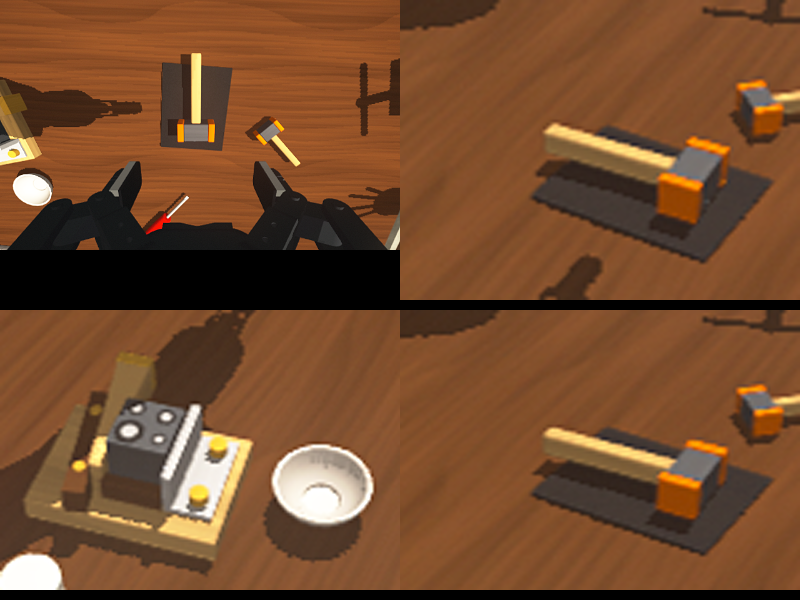

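The mallet lies flat on its mat as before (head at wrist (314,210) full-frame). The wedge is driven in, the block is against the fence, the dish and jar look unmoved, and the robot touches nothing. I hand in.

```bash
python3 -c "
from workcell import r
print(r.close_job(), r.state()['time'])"
```

```text
the job is handed in; nothing more can be done
the job is handed in; nothing more can be done
```

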